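Bring the square jar under the token spout and hold it there

TASK

The locker tokens are about to be dropped into the square jar of the desk carousel. First slide the carousel's carriage along its rail until the hub stands squarely in line with the hopper's spout, then turn the carousel by its handle until the square jar's mouth is centred under the spout tip, and keep the handle gripped so that the carousel stays still: the program finishes while holding the handle. Leave the loose things on the desk where they are.

Things in the scene. Friction and masses are not known exactly. Their poses are not given: they have to be found in the camera images.
- rail_base: Fixed base with two aluminium rails, 560 mm long along its y axis, 170 mm wide, grey end blocks 22 mm high. Origin: middle of its underside, on the desk. Its x axis is level, square to the rails, and points to the hopper's side, away from the robot (turned by up to 0.2 rad).
- carriage: Grey flat carriage, 200 x 200 x 14 mm, sliding along its own y axis (along the rails) up to 140 mm either way from their middle, with 3 N friction. A steel tongue 16 mm wide sticks out 80 mm from the middle of its +x side and points at the spout's line when the hub is in line with the spout. Origin: underside, on the carousel's axis, 14 mm above the desk; axes as the rail base's.
- carousel: Wooden turntable, 280 mm across, 12 mm thick; turns either way without stops, 0.05 N m friction, stays where left. Five fixed open white jars, 58 mm high, every 72 degrees, centres 100 mm from the axis: one square (52 mm outside, 44 inside), four round (52 mm). A 16 mm post carries the handle. Origin: plate underside on the axis, 34 mm above the desk; x axis points to the square jar.
- square_jar_mouth (a point): Centre of the square jar's mouth, at rim height, 104 mm above the desk, 100 mm from the carousel's axis.
- handle_grip (a point): Where to grip the carousel's handle: on the carousel's axis, 185 mm above the desk. The handle is a level dark wooden bar on top of the post, 72 mm long on the line to the square jar (carousel x), 14 mm thick, 36 mm high (165 to 201 mm above the desk). Pushing it sideways slides the carriage along the rails; twisting it turns the carousel.
- spout_tip (a point): Lower end of the hopper's fixed steel spout, 18 mm wide, pointing down, 128 mm above the desk (24 mm above the jar rims). It stands exactly 100 mm from the line along which the carousel's axis travels, on the +x side of the rail base.
- hopper: Fixed white token hopper, 110 x 100 mm, 238 mm high, clear top, with a steel chute 26 mm wide, at most 183 mm above the desk, reaching towards the rails and ending in the spout. Stands at the far side of the rails, left or right of their middle. Origin: on the desk straight under the spout tip; the hopper's foot begins 110 mm beyond it along +x (parallel to the rail base's x).
- card_box: Fixed open wooden box of index cards, 130 x 100 mm, 90 mm high, at the far side of the rails, in the other place beside the hopper; not to be used. Origin: on the desk 110 mm in front (-x) of its near side.
- glue_stick: Loose upright white glue stick, 26 mm across, 85 mm high, between hopper and card box. Origin: underside. Not to be disturbed.
- mug: Loose white mug, 80 mm across, 90 mm high. Origin: underside. Not to be disturbed.
- stapler: Loose stapler, 130 x 34 mm, about 55 mm high. Origin: underside. Not to be disturbed.
- date_stamp: Loose wooden hand stamp, upright, 40 mm across, 90 mm high. Origin: underside. Not to be disturbed.
- books: Loose stack of two books, about 160 x 220 mm, 50 mm high. Origin: underside. Not to be disturbed.
- hole_punch: Loose hole punch, 100 x 110 mm, about 70 mm high. Origin: underside. Not to be disturbed.

How it is judged:
By the outcome, as a careful person would: the job done as asked, in the order asked, and still so for the second after the job is handed in, while the arm keeps its last pose, push and grip.
It also fails if it takes over 48 s, if anything falls off the work surface, if the arm or the gripper's body presses on something with over 40 N, if the wrist force passes 120 N, or if a joint passes its speed limit or range.

ROBOT

A 6-joint arm with a two-finger parallel gripper is mounted at the origin on the work surface. World frame = base frame: x ahead of the robot, y to its left, z up, the work surface at z = 0. Lengths are in mm, angles in degrees, forces in N, time in s.
With the tool pointing down it reaches from about 375 to 925 mm from the base axis. Payload 5.7 kg.
Tool frame: the origin (TCP) lies between the finger pads, 19 mm behind the fingertips; this is the grasp point; z points along the fingers, y is the line along which they close (so a half turn about z gives the same grasp; the last joint's range is limited). The gripper opens to 85 mm and grips with 20 to 120 N. Pads are 22 mm wide; open, the fingers measure 114 mm over their backs; the gripper's body (76 mm by 85 mm) begins 54 mm behind the grasp point. The pads swing forward as they close: fully open they stand 13 mm farther back than shut.
Start: joints at [-70.193, 20.558, 86.54, -0, 72.909, -6.595], TCP at [266.78, -537.395, 249.967] pointing down, gripper open.
Joint ranges: [-170.27, 170.27], [-57.76, 135], [12.27, 136.19], [-55.21, 235.2], [11.17, 155.16], [-170.74, 170.74]. Speed limits (degrees/s): [136.94, 136.94, 180, 180, 180, 180].

INTERFACE

Orientations are given as a 3x3 rotation matrix whose columns are the frame's x, y, z axes.
In Python, from cell import ctrl gives the robot as it stands.
- The arm moves only by the tool shift_gripper, called after "Call:" in YAML: its name, and indented under it one key for each argument. Schema: {"type":"object","properties":{"plan":{"type":"string"},"aperture":{"type":"number"},"force":{"type":"number"},"only":{"type":"string"},"quiet":{"type":"boolean"},"lines":{"type":"string"}},"required":["plan"],"additionalProperties":false}. plan is a string of 1 to 10 rows, one to a line, with the numbers parted by spaces; each row has 6 numbers: dx, dy, dz in parts of the range, where 1.0 means 1000 mm, then a rotation vector rx, ry, rz in a scale on which 1.0 is 90 degrees; each row is the pose to reach, as a shift and turn from the pose commanded when the call began, along the tool's axes at that moment; what a row does not reach only later rows make up. A row lasts 1/12 s, in which the tool goes at most 41.7 mm and 7.16 degrees, less where a joint would pass 70% of its speed; a pose out of reach is approached as far as the arm can. aperture is the opening from 0.0 (shut) to 1.0 (fully open), set as the call begins (left out keeps the last). The fingers move at their own pace and stop on an object; force is the grip in N (left out, the last holds). Time passes only in rows, so rows that do not move let the fingers close. The tool returns the time, the measured TCP pose, the force, the opening and the grip force at its end. only (a regular expression) keeps the lines of the reply that match it, lines (a string "A,B") keeps lines A to B, and quiet returns only ok. No shift or turn number may pass 1 either way. Input that does not fit is refused with a message, and nothing moves.
- ctrl.sense(): the state, without advancing time (a new reading comes with each control period).
- ctrl.read_camera(name): name is "side" or "top" or "wrist"; returns the picture (384x512x3 uint8, red, green, blue); there is no depth.
- ctrl.get_calibration(name): a dict with "fx", "fy", "cx", "cy" (pixels), "dist" ([k1, k2, p1, p2, k3] as OpenCV has them; the pictures are not rectified), "R" (3x3) and "t" (3): a world point X has camera coordinates R X + t; the wrist camera has in their place "T_tool_cam" (4x4, takes a point from camera to tool coordinates, whose origin is the TCP and whose axes are the flange's). Camera axes: x right, y down, z forward; pixel columns grow to the right and rows downward; lengths in mm; the calibration is good to about 2 mm. A picture is of the moment at which its call begins: read the wrist's pose just before it. get_calibration takes no time and is no camera call.
- ctrl.hand_in(): hands the job in; it is judged then, once.
The state is a dict: "time": time; "joints": joint angles; "joint_velocities": joint speeds; "tau": joint torques, N m; "ee_pos": TCP position; "ee_rot": TCP orientation; "ft_force": force on the tool from outside, world axes, zero at the start; "wrist_torque": the same for the moment, N m; "finger_gap": opening from 0.0 (shut) to 1.0 (fully open); "gripper_force": force on a finger pad.
Only numpy, scipy, OpenCV 4.12 (cv2) and the standard library are available. Lean on these libraries where they do the work, as an engineer would, in place of code of your own. Each camera call takes 0.05 s, during which the arm holds its last target. There are 200 camera calls.

## Working session

There is one attempt and no reset: what is moved stays moved. The work goes in short steps, Python scripts to look and compute and a tool call to move; the robot and the scene stay as the last step left them, time stands still between calls to the robot, and variables do not carry over. Pictures are saved under pics/ and viewed, at most 10 in all, crops included, and the job is handed in when it is done.

```bash
ls; mkdir -p pics
```

Run:
```python
from cell import ctrl
import cv2,numpy as np
for n in("top","side"):
    cv2.imwrite(f"pics/{n}0.png",ctrl.read_camera(n)[:,:,::-1])
    c=ctrl.get_calibration(n);R=np.array(c["R"]);print(n,c["fx"],c["dist"],-R.T@np.array(c["t"]),R[2].round(2))
s=ctrl.sense();print(s["time"],s["ee_pos"],np.round(s["ee_rot"],3),s["finger_gap"]);print(ctrl.get_calibration("wrist"))
```

```text
cell.py
pics
top 499.16683407871153 [-0.07819126  0.          0.          0.          0.        ] [ 354.30518131   -2.39938249 1705.52917943] [ 0.11 -0.02 -0.99]
side 376.51446021409305 [-0.02694371  0.          0.          0.          0.        ] [128.93810052 722.94072111 809.38590932] [ 0.35 -0.69 -0.63]
0.1 [ 266.58599026 -536.87293907  249.21776549] [[ 0.896  0.445 -0.001]
 [ 0.445 -0.896  0.002]
 [ 0.    -0.002 -1.   ]] 1.0014201490635954
{'fx': 280.25405271759655, 'fy': 280.25405271759655, 'cx': 252.60693017102014, 'cy': 192.55459205299132, 'dist': array([-0.03714985,  0.        ,  0.        ,  0.        ,  0.        ]), 'T_tool_cam': array([[-8.17740847e-04, -9.63933100e-01, -2.66143403e-01,
         6.64634434e+01],
       [ 9.99998720e-01, -1.15434101e-03,  1.10830366e-03,
         6.78184435e-02],
       [-1.37555083e-03, -2.66142156e-01,  9.63932809e-01,
        -1.24697469e+02],
       [ 0.00000000e+00,  0.00000000e+00,  0.00000000e+00,
         1.00000000e+00]])}
```

View pics/top0.png

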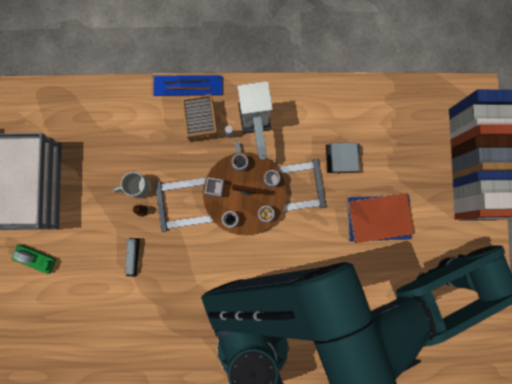

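View pics/side0.png

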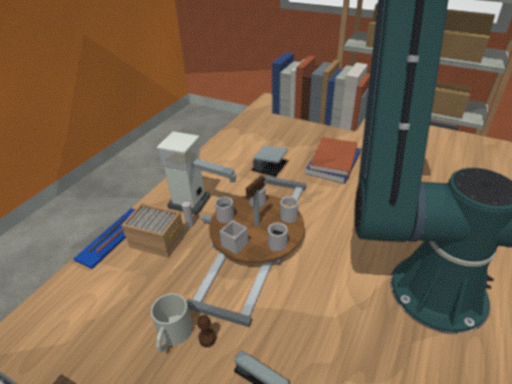

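The top view shows the carousel near (246,195), the square jar at (214,187) and the chute ending near (263,157). The side view shows the square jar at (233,235) and the handle at (257,187). I'll enlarge both.

Run:
```python
import cv2
a=cv2.imread("pics/top0.png")[75:245,150:335];cv2.imwrite("pics/topc.png",cv2.resize(a,None,fx=3.5,fy=3.5,interpolation=cv2.INTER_CUBIC)[:600])
a=cv2.imread("pics/side0.png")[125:325,150:320];cv2.imwrite("pics/sidec.png",cv2.resize(a,None,fx=3,fy=3,interpolation=cv2.INTER_CUBIC))
```

```text
(no output)
```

View pics/topc.png

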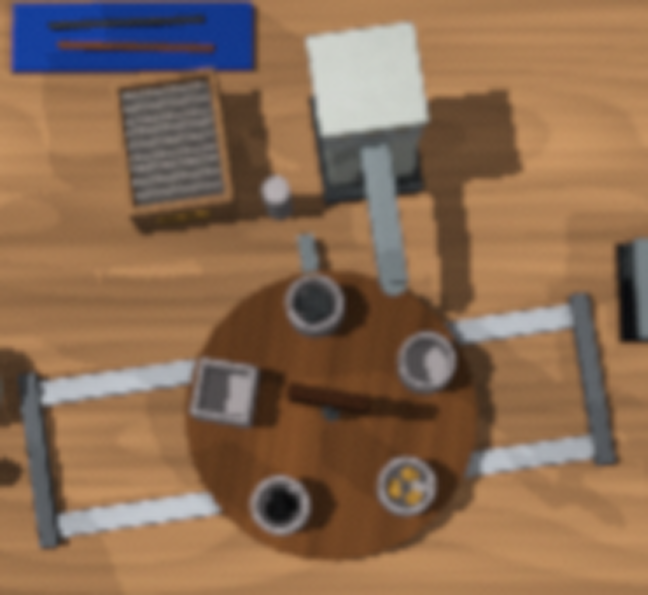

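View pics/sidec.png

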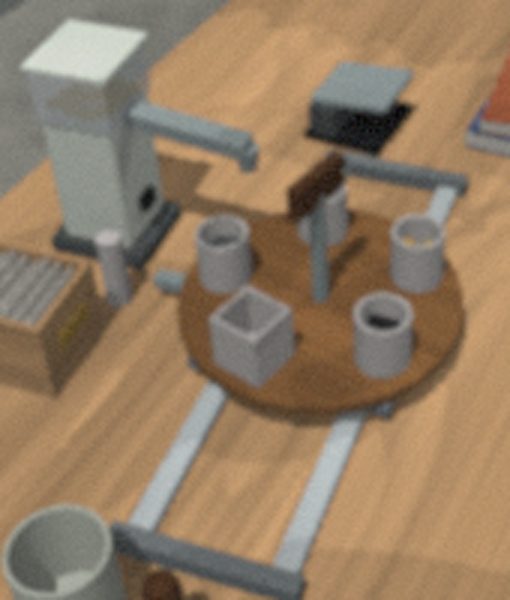

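Both crops give clear jar rims, bar, rail ends and spout tip: top (394,288), side (249,165). Next I triangulate and fit.

Create h.py:
```python
import numpy as np,cv2
from cell import ctrl
class Cam:
    def __init__(s,n,ee=None):
        c=ctrl.get_calibration(n);s.K=np.array([[c["fx"],0,c["cx"]],[0,c["fy"],c["cy"]],[0,0,1.]]);s.d=np.array(c["dist"])
        if n=="wrist":
            T=np.eye(4);T[:3,:3]=ee["ee_rot"];T[:3,3]=ee["ee_pos"];M=np.linalg.inv(T@np.array(c["T_tool_cam"]));s.R,s.t=M[:3,:3],M[:3,3]
        else: s.R,s.t=np.array(c["R"]),np.array(c["t"])
        s.o=-s.R.T@s.t
    def ray(s,uv):
        p=cv2.undistortPoints(np.array([[uv]],float),s.K,s.d)[0,0];v=s.R.T@np.r_[p,1];return v/np.linalg.norm(v)
    def at(s,uv,z):
        v=s.ray(uv);return s.o+v*(z-s.o[2])/v[2]
    def pix(s,X): return cv2.projectPoints(np.array(X,float).reshape(-1,1,3),cv2.Rodrigues(s.R)[0],s.t,s.K,s.d)[0][:,0]
def tri(c1,u1,c2,u2):
    a,b=c1.ray(u1),c2.ray(u2);k=np.linalg.lstsq(np.c_[a,-b],c2.o-c1.o,rcond=None)[0]
    p,q=c1.o+k[0]*a,c2.o+k[1]*b;return (p+q)/2,np.linalg.norm(p-q)
```

Run:
```python
from h import *
np.set_printoptions(precision=1,suppress=True)
T,S=Cam("top"),Cam("side")
t=lambda u,v:((u+.5)/3.5-.5+150,(v+.5)/3.5-.5+75); s=lambda u,v:((u+.5)/3-.5+150,(v+.5)/3-.5+125)
jt=[(225,393),(315,304),(427,361),(407,486),(280,505)];js=[(252,321),(223,238),None,(417,236),(384,314)]
P=[]
for a,b in zip(jt,js):
    P.append(T.at(t(*a),104)[:2])
    if b: print("jar",*tri(T,t(*a),S,s(*b)),P[-1])
P=np.array(P);c=P.mean(0);print("axis",c,"r",np.linalg.norm(P-c,axis=1),"ang",[np.degrees(np.arctan2(*(p-c)[::-1])) for p in P])
print("spout",*tri(T,t(394,288),S,s(249,165)),T.at(t(394,288),128),S.at(s(249,165),128))
print("handle top +y end",*tri(T,t(290,387),S,s(290,187)))
E_=[T.at(t(*p),22) for p in[(30,375),(50,545),(581,295),(605,461)]];print(E_)
a,b=(E_[0]+E_[1])/2,(E_[2]+E_[3])/2;d=(a-b)[:2];print("rail len",np.linalg.norm(d),"y yaw",np.degrees(np.arctan2(d[1],d[0])),"mid",(a+b)/2)
y=d/np.linalg.norm(d);x=np.array([y[1],-y[0]]);sp=tri(T,t(394,288),S,s(249,165))[0][:2]
print("spout rel axis x,y",(sp-c)@x,(sp-c)@y,"axis rel mid",(c-((a+b)/2)[:2])@x,(c-((a+b)/2)[:2])@y)
```

```text
jar [531.3 119.2  92.4] 1.5311843234762088 [529.3 117.9]
jar [613.2  34.8  94.5] 0.26490421321118013 [611.5  34.5]
jar [443.4 -48.6  95. ] 1.92620802288162 [442.  -48.7]
jar [425.8  67.9 100.6] 0.14811328740866217 [425.7  67.8]
axis [513.2  20.6] r [98.7 99.3 99.5 99.4 99.4] ang [np.float64(80.57853773902605), np.float64(8.053729568851553), np.float64(-63.661120106141624), np.float64(-135.79087567417935), np.float64(151.6325365119605)]
spout [622.3 -37.8 130.7] 2.056909987262422 [621.9 -38.4 128. ] [625.4 -40.6 128. ]
handle top +y end [523.3  54.3 201.8] 0.17318989854889477
[array([557.7, 313.4,  22. ]), array([393. , 292.6,  22. ]), array([ 631.5, -223.7,   22. ]), array([ 468.6, -243.3,   22. ])]
rail len 541.6392540879017 y yaw 97.92841960585697 mid [512.7  34.7  22. ]
spout rel axis x,y 100.05125644518286 -72.92276886454505 axis rel mid -1.4665190657153095 -14.07515747965025
```

Units first: shifts go in shares of 1000 mm and turns go in shares of 90 degrees. So 281 mm / 1000 = 0.281, 250 mm / 1000 = 0.25, -37 degrees / 90 = -0.4111.

Call:
shift_gripper:
  plan: "0.012 -0.01 -0.003 0 0 -0.0222\n0.036 -0.03 -0.006 0 0 -0.0556\n0.066 -0.055 -0.009 0 0 -0.1\n0.097 -0.081 -0.012 0 0 -0.1444\n0.128 -0.106 -0.016 0 0 -0.1889\n0.158 -0.131 -0.02 0 0 -0.2333\n0.189 -0.157 -0.024 0 0 -0.2778\n0.22 -0.183 -0.028 0 0 -0.3222\n0.25 -0.208 -0.032 0 0 -0.3667\n0.281 -0.234 -0.036 0 0 -0.4111"

```text
time: 0.93
ee_pos: [414.3, -200.1, 286.2]
ee_rot: [[0.444, 0.896, -0.0], [0.896, -0.444, 0.0], [0.0, -0.0, -1.0]]
ft_force: [0.3, 0.1, 0.2]
finger_gap: 0.998
gripper_force: 0.0
```

Run:
```python
from cell import ctrl
import numpy as np
s=ctrl.sense();R=np.array(s["ee_rot"]);print(R.round(3),R.T@(np.array([513.2,20.6,290])-s["ee_pos"]),np.degrees(np.arctan2(R[1,0],R[0,0])))
```

```text
[[ 0.444  0.896 -0.   ]
 [ 0.896 -0.444  0.   ]
 [ 0.    -0.    -1.   ]] [241.70941793  -9.2826418   -3.68054641] 63.66830112154002
```

Converted, 242 mm / 1000 = 0.242, 240 mm / 1000 = 0.24, -16.5 degrees / 90 = -0.1833.

Call:
shift_gripper:
  plan: "0.035 -0.001 -0.001 0 0 -0.0333\n0.07 -0.003 -0.002 0 0 -0.0667\n0.105 -0.004 -0.003 0 0 -0.1\n0.14 -0.006 -0.003 0 0 -0.1333\n0.175 -0.007 -0.004 0 0 -0.1556\n0.205 -0.008 -0.004 0 0 -0.1667\n0.228 -0.009 -0.004 0 0 -0.1778\n0.24 -0.009 -0.004 0 0 -0.1833\n0.242 -0.009 -0.004 0 0 -0.1833\n0.242 -0.009 -0.004 0 0 -0.1833"

```text
time: 1.77
ee_pos: [514.2, 17.8, 289.8]
ee_rot: [[0.174, 0.985, -0.001], [0.985, -0.174, -0.0], [-0.0, -0.001, -1.0]]
ft_force: [0.2, -0.2, 0.6]
finger_gap: 0.998
gripper_force: 0.0
```

Run:
```python
from h import *
s=ctrl.sense();im=ctrl.read_camera("wrist");np.savez("w1",p=s["ee_pos"],R=s["ee_rot"]);cv2.imwrite("pics/w1.png",cv2.resize(im[:,:,::-1],(800,600),interpolation=cv2.INTER_CUBIC))
C=Cam("wrist",s);f=800/512
for n,X in dict(handle=(513,21,201),jar=(530,119,104),spout=(622,-38,128)).items(): print(n,C.pix(X)*f)
print(s["ee_pos"])
```

```text
handle [[392.46413126 309.61274926]]
jar [[392.36132965 124.51438176]]
spout [[561.64941494 333.15276428]]
[514.23971463  17.83575581 289.8341212 ]
```

View pics/w1.png

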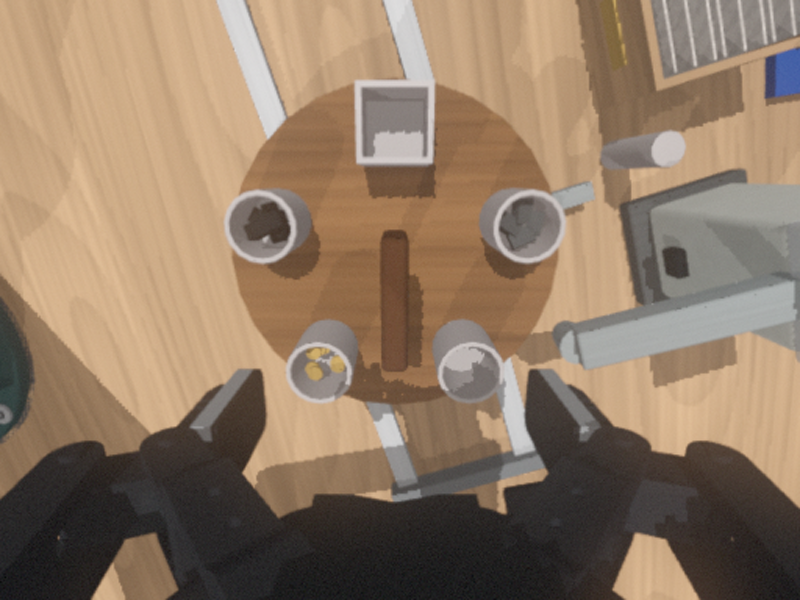

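Wrist view: bar ends (395,231)–(395,372), square jar rim centre (395,122), spout tip near (567,341). All of these are within 8 px of the projections from the fixed cameras.

Run:
```python
from h import *
np.set_printoptions(precision=1,suppress=True)
w=np.load("w1.npz");s=dict(ee_pos=w["p"],ee_rot=w["R"]);C=Cam("wrist",s);g=lambda u,v:((u+.5)*.64-.5,(v+.5)*.64-.5)
P=np.array([C.at(g(*p),104)[:2] for p in[(395,122),(264,226),(321,364),(469,365),(525,226)]]);c=P.mean(0)
print("axis",c,np.linalg.norm(P-c,axis=1),[np.degrees(np.arctan2(*(p-c)[::-1])) for p in P])
print("square jar",P[0]);a,b=C.at(g(395,231),201),C.at(g(395,372),201);print("handle",(a+b)/2,np.linalg.norm(a-b),np.degrees(np.arctan2(*(a-b)[:2][::-1])))
T=Cam("top");t=lambda u,v:((u+.5)/3.5-.5+150,(v+.5)/3.5-.5+75)
print("spout",C.at(g(567,341),128),tri(C,g(567,341),T,t(394,288)))
R=w["R"];
for y in(97.0,97.9):
    y=np.radians(y);Y=np.array([np.cos(y),np.sin(y)]);X=np.array([Y[1],-Y[0]]);d=C.at(g(567,341),128)[:2]-c;print(d@X,d@Y)
a=C.at(g(556,198),28);b=C.at(g(592,190),28);print("tongue yaw",np.degrees(np.arctan2(*(b-a)[:2][::-1])))
print("to go",R.T@(np.r_[((a*0)[:2]+c),186]-w["p"]))
```

```text
axis [514.8  24.9] [97.1 96.6 95.3 96.2 96.2] [np.float64(79.87538949084171), np.float64(152.77673723499444), np.float64(-136.55921415965759), np.float64(-63.70216057099679), np.float64(7.189161756278077)]
square jar [531.9 120.5]
handle [514.6  23.5 201. ] 74.31488541928354 79.94963701496275
spout [625.1 -44.3 128. ] (array([619.7, -37.9, 142.5]), np.float64(0.6927320069997327))
101.09565183861837 -82.12166337025104
99.79326889420506 -83.69947370671369
tongue yaw 2.716798122281824
to go [  7.1  -0.6 103.8]
```

Converted, 104 mm / 1000 = 0.104, 100 mm / 1000 = 0.1.

Call:
shift_gripper:
  plan: "0.002 0 0.015 0 0 0\n0.004 -0.001 0.04 0 0 0\n0.005 -0.001 0.066 0 0 0\n0.005 -0.001 0.088 0 0 0\n0.005 -0.001 0.1 0 0 0\n0.005 -0.001 0.104 0 0 0\n0.005 -0.001 0.104 0 0 0"

```text
time: 2.4
ee_pos: [513.4, 21.5, 185.1]
ee_rot: [[0.177, 0.984, -0.003], [0.984, -0.177, 0.0], [-0.0, -0.003, -1.0]]
ft_force: [0.1, 0.4, 0.1]
finger_gap: 1.004
gripper_force: 0.0
```

Call:
shift_gripper:
  plan: "0 0 0 0 0 0\n0 0 0 0 0 0\n0 0 0 0 0 0\n0 0 0 0 0 0\n0 0 0 0 0 0\n0 0 0 0 0 0\n0 0 0 0 0 0\n0 0 0 0 0 0\n0 0 0 0 0 0\n0 0 0 0 0 0"
  aperture: 0
  force: 60

```text
time: 3.23
ee_pos: [514.7, 22.7, 186.5]
ee_rot: [[0.175, 0.985, 0.0], [0.985, -0.175, -0.0], [0.0, 0.0, -1.0]]
ft_force: [-0.9, -0.5, 4.9]
finger_gap: 0.159
gripper_force: 59.9
```

Run:
```python
from h import *
s=ctrl.sense();im=ctrl.read_camera("wrist");np.savez("w2",p=s["ee_pos"],R=s["ee_rot"]);cv2.imwrite("pics/w2.png",cv2.resize(im[:,:,::-1],(800,600),interpolation=cv2.INTER_CUBIC))
```

```text
(no output)
```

View pics/w2.png

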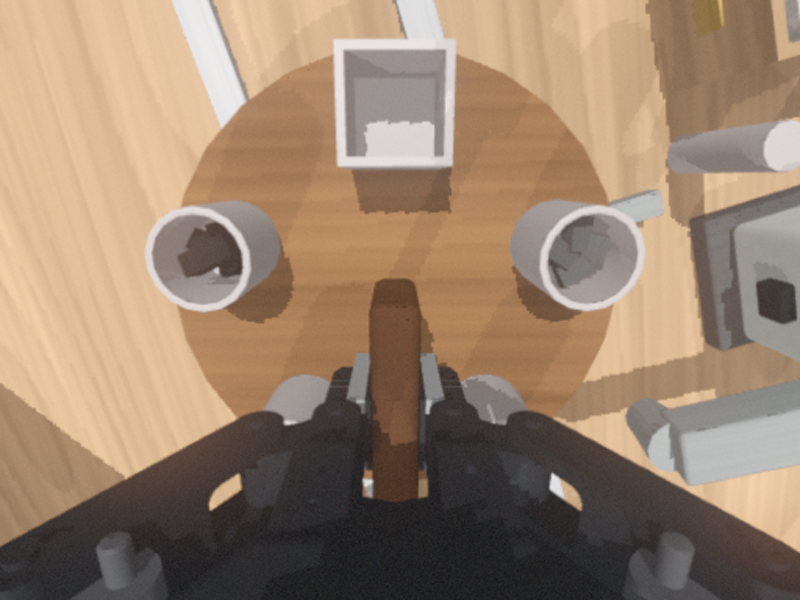

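Gripped the bar (opening ≈13.5 mm). The spout tip is near (648,430). I'll slide most of the way first.

Converted, -69 mm / 1000 = -0.069, -67 mm / 1000 = -0.067.

Call:
shift_gripper:
  plan: "-0.003 0.001 0 0 0 0\n-0.009 0.003 0 0 0 0\n-0.017 0.0055 0 0 0 0\n-0.026 0.0084 0 0 0 0\n-0.036 0.0117 0 0 0 0\n-0.046 0.0149 0 0 0 0\n-0.055 0.0178 0 0 0 0\n-0.062 0.0201 0 0 0 0\n-0.067 0.0217 0 0 0 0\n-0.069 0.0224 0 0 0 0"

```text
time: 4.12
ee_pos: [524.7, -49.4, 186.6]
ee_rot: [[0.176, 0.984, 0.0], [0.984, -0.176, 0.001], [0.001, 0.0, -1.0]]
ft_force: [-1.6, 2.9, 7.2]
finger_gap: 0.155
gripper_force: 60.2
```

Call:
shift_gripper:
  plan: "0 0 0 0 0 0\n0 0 0 0 0 0\n0 0 0 0 0 0"

```text
time: 4.37
ee_pos: [524.7, -49.6, 186.6]
ee_rot: [[0.175, 0.985, 0.0], [0.985, -0.175, -0.001], [-0.001, 0.001, -1.0]]
ft_force: [-1.7, -2.0, 5.4]
finger_gap: 0.155
gripper_force: 60.1
```

Run:
```python
from h import *
s=ctrl.sense();im=ctrl.read_camera("wrist");np.savez("w3",p=s["ee_pos"],R=s["ee_rot"]);cv2.imwrite("pics/w3.png",cv2.resize(im[:,:,::-1],(800,600),interpolation=cv2.INTER_CUBIC))
cv2.imwrite("pics/top3.png",ctrl.read_camera("top")[:,:,::-1]);cv2.imwrite("pics/side3.png",ctrl.read_camera("side")[:,:,::-1])
```

```text
(no output)
```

View pics/w3.png

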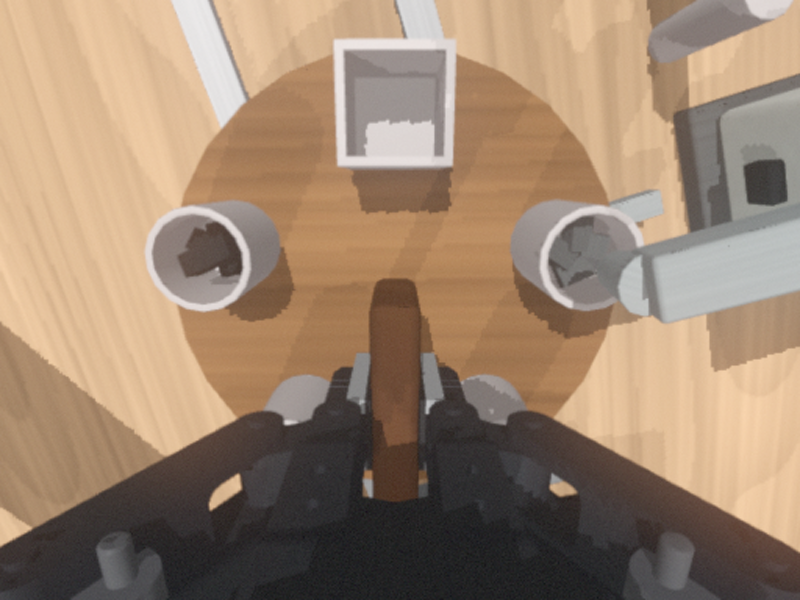

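Wrist view after the slide: the spout now overlaps the right round jar near (618,275), and the tongue is at (640,207). I'll build one zoom montage of the spout in all views.

Run:
```python
import cv2,numpy as np
def crop(im,u,v,r=25,f=8): return cv2.resize(im[v-r:v+r,u-r:u+r],None,fx=f,fy=f,interpolation=cv2.INTER_CUBIC)[:300,:400]
def w(n): return cv2.resize(cv2.imread(f"pics/{n}.png"),(512,384),interpolation=cv2.INTER_AREA)
A=[crop(w("w3"),400,182),crop(w("w2"),415,282),crop(cv2.imread("pics/side3.png"),233,180),crop(cv2.imread("pics/top3.png"),263,160)]
m=np.vstack([np.hstack(A[:2]),np.hstack(A[2:])])
for i in range(0,800,40): cv2.line(m,(i,0),(i,6),(0,0,255),1);cv2.line(m,(i,300),(i,306),(0,0,255),1)
for j in range(0,600,40): cv2.line(m,(0,j),(6,j),(0,0,255),1);cv2.line(m,(400,j),(406,j),(0,0,255),1)
cv2.imwrite("pics/mont.png",m)
```

```text
(no output)
```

View pics/mont.png

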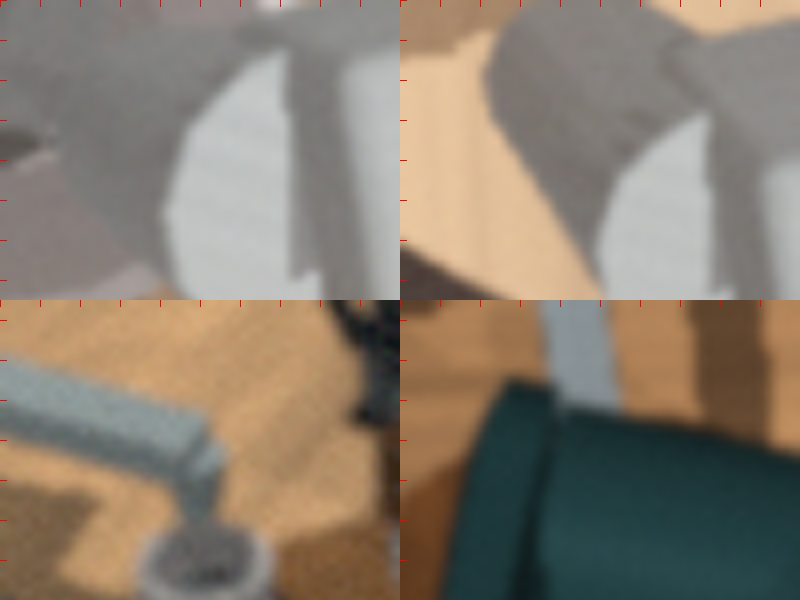

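In the zooms the bright disc is the spout's top cap. The tip lies lower left of it: w2 tip centre ≈(414.3,266.4) and w3 ≈(395,173) in raw pixels. I'll check this with a projected cylinder model.

Run:
```python
from h import *
np.set_printoptions(precision=1,suppress=True)
def W(n): w=np.load(n+".npz");return Cam("wrist",dict(ee_pos=w["p"],ee_rot=w["R"])),w["p"]
C2,_=W("w2");C3,h=W("w3");C1,_=W("w1");T,S=Cam("top"),Cam("side")
a=np.radians(7.9);X=np.array([np.cos(a),np.sin(a)]);Y=np.array([-X[1],X[0]])
for C,u in((C2,(414.3,266.4)),(C3,(395,173))):
    p=C.at(u,128);print(p,(p[:2]-h[:2])@X,(p[:2]-h[:2])@Y)
print("tri w2 w3",tri(C2,(414.3,266.4),C3,(395,173)))
# side3 tip: left/right edges at bottom
p=S.at((208+201/8-.5,155+225/8-.5),128);print("side",p,(p[:2]-h[:2])@X,(p[:2]-h[:2])@Y)
def im(n): return cv2.resize(cv2.imread(f"pics/{n}.png"),(512,384),interpolation=cv2.INTER_AREA)
out=[]
for C,n,(u,v) in((C1,"w1",(363,218)),(C2,"w2",(415,275)),(C3,"w3",(400,175)),(S,"side3",(233,180))):
    m=cv2.resize(im(n) if n[0]=="w" else cv2.imread(f"pics/{n}.png"),None,fx=8,fy=8,interpolation=cv2.INTER_CUBIC)
    for k,col in((0,(0,0,255)),(-8,(255,0,0))):
        q=h[:2]+100*X+k*Y;th=np.linspace(0,6.283,40)
        c=np.c_[q[0]+9*np.cos(th),q[1]+9*np.sin(th),th*0+128];cv2.polylines(m,[np.int32((C.pix(c)+.5)*8)],True,col,1)
    out.append(m[(v*8-150):(v*8+150),(u*8-200):(u*8+200)])
cv2.imwrite("pics/mont2.png",np.vstack([np.hstack(out[:2]),np.hstack(out[2:])]))
```

```text
[625.5 -38.9 128. ] 101.26972481756243 -3.246956338708458
[623.6 -37.3 128. ] 99.69984064310673 -1.4003224154590368
tri w2 w3 (array([622.6, -36.1, 131.8]), np.float64(1.4071501257294103))
side [618.1 -27.9 128. ] 95.5007417959348 8.67123260162938
```

View pics/mont2.png

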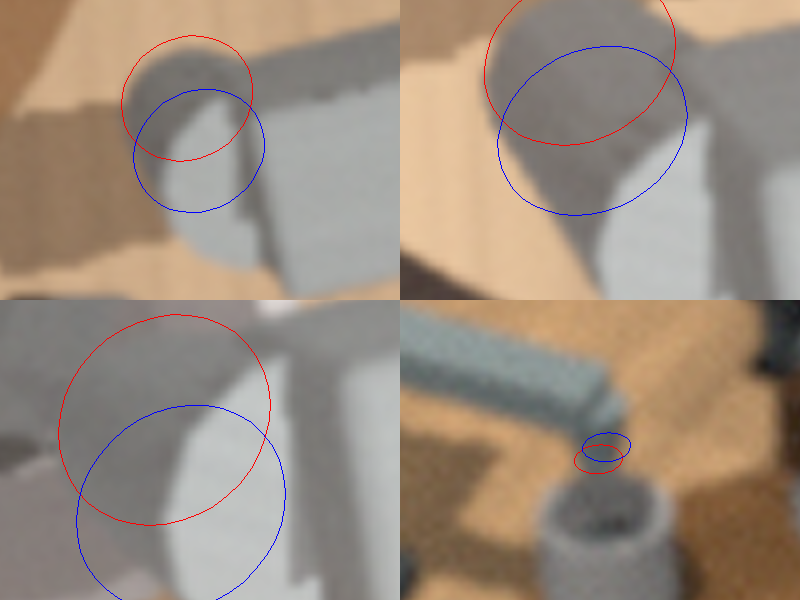

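The red outline (spout exactly in line) matches every view to about 1.5 mm. Before turning I'll measure where the grip sits relative to the carousel axis.

Run:
```python
from h import *
from scipy.optimize import least_squares
np.set_printoptions(precision=2,suppress=True)
w=np.load("w3.npz");C=Cam("wrist",dict(ee_pos=w["p"],ee_rot=w["R"]));g=lambda u,v:((u+.5)*.64-.5,(v+.5)*.64-.5)
f=lambda uv,z:(w["R"].T@(C.at(g(*uv),z)-w["p"]))[:2]
J=[f((394.5,102),104),f((198,258),104),f((593,253),104)]
print(J)
th=np.radians([0,-72,72])
r=least_squares(lambda p:np.concatenate([p[:2]+100*np.array([np.cos(t+p[2]),np.sin(t+p[2])])-j for t,j in zip(th,J)]),[0,0,0]);print("axis in tool",r.x[:2],np.degrees(r.x[2]),r.fun)
e=f((396,280),201);print("handle end (36 if centred)",e, "z scale", [np.linalg.norm(J[1]-J[2]),"should be 190.2"])
```

```text
[array([100.06,  -0.71]), array([ 30.99, -95.38]), array([33.21, 94.66])]
axis in tool [0.82 0.1 ] -0.6124734804346218 [ 0.75 -0.26 -0.29  0.05 -0.47  0.21]
handle end (36 if centred) [41.89 -0.41] z scale [np.float64(190.05921689990987), 'should be 190.2']
```

Converted, -1 mm / 1000 = -0.001, -0.5 mm / 1000 = -0.0005.

Call:
shift_gripper:
  plan: "-0.0005 0.0002 0 0 0 0\n-0.001 0.0003 0 0 0 0\n-0.001 0.0003 0 0 0 0\n-0.001 0.0003 0 0 0 0"

```text
time: 4.85
ee_pos: [524.7, -49.8, 186.6]
ee_rot: [[0.175, 0.985, 0.0], [0.985, -0.175, 0.001], [0.001, 0.0, -1.0]]
ft_force: [-2.2, 1.8, 6.1]
finger_gap: 0.153
gripper_force: 60.2
```

Call:
shift_gripper:
  plan: "0 0 0 0 0 0.0111\n0 0 0 0 0 0.0333\n0 0 0 0 0 0.0667\n0 0 0 0 0 0.1111\n0 0 0 0 0 0.1556\n0 0 0 0 0 0.2\n0 0 0 0 0 0.2444\n0 0 0 0 0 0.2889\n0 0 0 0 0 0.3333\n0 0 0 0 0 0.3778"

```text
time: 5.68
ee_pos: [524.7, -49.8, 186.6]
ee_rot: [[0.698, 0.716, 0.0], [0.716, -0.698, 0.001], [0.001, -0.0, -1.0]]
ft_force: [-1.3, 2.3, 5.4]
finger_gap: 0.155
gripper_force: 60.2
```

Call:
shift_gripper:
  plan: "0 0 0 0 0 0.0444\n0 0 0 0 0 0.0889\n0 0 0 0 0 0.1333\n0 0 0 0 0 0.1778\n0 0 0 0 0 0.2222\n0 0 0 0 0 0.2667\n0 0 0 0 0 0.3111\n0 0 0 0 0 0.3556\n0 0 0 0 0 0.3889\n0 0 0 0 0 0.4111"

```text
time: 6.52
ee_pos: [524.7, -49.8, 186.6]
ee_rot: [[0.988, 0.152, 0.0], [0.152, -0.988, 0.001], [0.0, -0.001, -1.0]]
ft_force: [-2.1, 1.6, 5.2]
finger_gap: 0.154
gripper_force: 60.2
```

Call:
shift_gripper:
  plan: "0 0 0 0 0 0.0111\n0 0 0 0 0 0.0111\n0 0 0 0 0 0.0111\n0 0 0 0 0 0.0111"

```text
time: 6.85
ee_pos: [524.7, -49.8, 186.6]
ee_rot: [[0.991, 0.138, 0.0], [0.138, -0.991, 0.001], [0.0, -0.001, -1.0]]
ft_force: [-1.3, 2.0, 5.1]
finger_gap: 0.155
gripper_force: 60.2
```

```bash
python3 - <<'E'
from h import *
s=ctrl.sense();im=ctrl.read_camera("wrist");np.savez("w4",p=s["ee_pos"],R=s["ee_rot"]);cv2.imwrite("pics/w4.png",cv2.resize(im[:,:,::-1],(800,600),interpolation=cv2.INTER_CUBIC))
print(np.degrees(np.arctan2(s["ee_rot"][1][0],s["ee_rot"][0][0])),s["joints"])
E
```

```text
7.9033599094270395 [-1.29591847e+01  1.85776831e+01  9.98705499e+01  4.01707130e-02
  6.15467819e+01  6.91183133e+01]
```

View pics/w4.png

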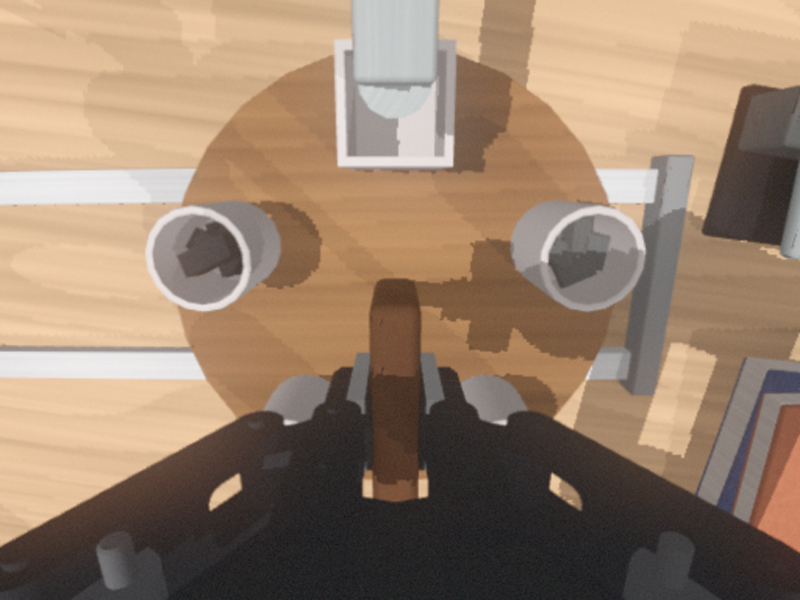

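The picture shows the spout cap centre at u≈395.5 and the square jar mouth at u≈394.5, which is about 0.3 mm apart. The rails run level in the image, so the bar is square to them. Everything is still and gripped at 60 N, so I'm handing in.

```bash
python3 -c "
from cell import ctrl
s=ctrl.sense();print(s['time'],s['gripper_force'],abs(s['joint_velocities']).max());print(ctrl.hand_in())"
```

```text
6.9 60.15226811170578 0.12415012500582069
the job is handed in; nothing more can be done
None
```

I slid the carriage in line with the spout and then turned the square jar under the spout tip (about 0.3 mm off sideways in the last picture). I handed the job in at 6.9 s with the handle still gripped at 60 N; the result has not been reported back.

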